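Hold a camera-grip blank in the drilling fence with the push stick

TASK

Lift the yellow push stick up and off its two-pronged hook, set its notch over the near top edge of the dark wooden blank and slide the blank over the board until its whole long face is flush against the aluminium fence. Then keep it firmly held there with one diagonal push of the stick, into the fence and down onto the board together, and finish while still holding the stick and pressing, so that I can mark the holes. Touch the blank only with the stick, let the stick bear on the blank alone, and leave the lens, lens cap, film can and filter ring where they are.

Things in the scene. Friction and masses are not known exactly. Their poses are not given: they have to be found in the camera images.
- board: plywood board fixed to the table, 260 mm (its x) by 250 mm (its y), 18 mm thick; origin at the centre of its underside, so its upper face is 18 mm above the table. It carries the fence and the blank
- fence: aluminium angle fixed on the board, 240 mm long (its y), upright plate 50 mm high above the board. Origin: on the board's upper face, in the plane of the fence's working face, midway along. Its x axis points away from the blank (the direction to push); the working face is its x = 0 plane and the blank lies on the negative x side
- blank_center (a point): centre of the loose dark wooden blank, a plain block 110 mm long (its y), 46 mm wide (its x), 36 mm high (its z), about 0.16 kg; it lies on the board in front of the fence, up to 60 mm away from it and somewhat turned. Its x axis points roughly towards the fence
- rack: small fixed hook stand: a grey base 150 by 150 by 12 mm, an upright wire grid 190 mm high at its x = +65 mm, and from the grid two blue prongs 48 mm apart (at its y = -24 and +24 mm) pointing to its -x. Origin on the table, under the point where the stick hangs. The prongs' tops are 165 mm above the table; their tips, at its x = -34 mm, turn up a further 16 mm
- stick_grip (a point): centre of the black handle of the push stick, which hangs upright from the prongs by a steel cross pin. The handle is 22 by 22 mm and 58 mm long (29 mm above and 29 mm below this point); the pin (10 mm thick, 80 mm long, along its y) is 36 mm below this point, the notch 116 mm below. z runs up the stick. The stick weighs about 0.14 kg; free it by lifting it at least 25 mm, then move it to the rack's -x
- stick_notch (a point): bottom (apex) of the notch at the lower end of the push stick, on its centre line, 116 mm below the middle of the handle; same axes as the handle. The notch is a V open downward (110 degrees), its apex line along the stick's y, with two rubber lips 22 mm long, 24 mm wide and 6 mm thick that run down and out at 55 degrees from the stick's axis, to +x and -x.
- stick: the whole push stick, yellow with a black handle; origin at the notch apex, z up the stick. With the stick leaning 30 to 55 degrees from upright, handle away from the fence, the notch sits over the near top edge of the blank (at 35 degrees the front lip lies flat on its top)
- blank: the whole wooden blank; origin at the centre of its underside
- lens: bystander: dark lens, 68 mm across, 75 mm high, standing between the board and the hook stand; origin under its centre
- film_can: bystander: white film can, 32 mm across, 50 mm high, standing on the board behind the fence; origin under its centre
- lens_cap: bystander: black lens cap, 58 mm across, 9 mm thick, on the table between the board and the hook stand; origin under its centre
- filter_ring: bystander: brass filter ring, 58 mm across, 8 mm thick, lying on the base of the hook stand; origin under its centre
Not all that is in view belongs to the job. Of the things shaped like the blank, the wooden one is meant.

How it is judged (in metres and radians):
On the way:
1. the stick is held in the gripper, lifted off the prongs and clear of the stand, while the blank is not yet at the fence (distance of stick_grip from where it was at the start of the episode above 0.025 m and contact force between stick and rack below 0.05 N and contact force between the fingers and stick above 1 N and contact force between blank and fence below 0.1 N), for 0.2 s.
At the end, for the whole second after the job is handed in: Stick in the gripper, off the rack, pressing the blank > 4 N and bearing on nothing else; blank still, pressing the fence > 3 N and the board > 4.5 N (it weighs at most 2.1 N), flush to the fence (2.5 mm, 2 deg), all its length on the fence, flat on the board (2.5 mm, 3 deg) (contact force between blank and fence above 3 N and contact force between blank and board above 4.5 N and contact force between stick and blank above 4 N and contact force between the fingers and stick above 1 N and angle between the x axis of blank and the x axis of fence, either way round below 0.035 rad and x of blank_center in the frame of fence between -0.0255 and -0.0215 m and y of blank_center in the frame of fence between -0.065 and 0.065 m and angle between blank's own z axis and vertical below 0.05 rad and z of blank_center in the frame of fence below 0.0205 m and linear speed of blank below 0.01 m/s and contact force between stick and fence below 0.3 N and contact force between stick and board below 0.3 N and contact force between stick and rack below 0.05 N and contact force between the fingers and blank below 0.05 N); the arm keeps its last pose, push and grip.
It fails at once if the robot touches the blank itself instead of with the stick (contact force between the arm and blank above 1 N).
It fails at once if the fingers touch the blank (contact force between the fingers and blank above 1 N).
It fails at once if a bystander is moved more than 30 mm (distance of any of lens, film_can, lens_cap, filter_ring from where it was at the start of the episode above 0.03 m).
It also fails if it takes over 54 s, if anything falls off the work surface, if the arm or the gripper's body presses on something with over 40 N, if the wrist force passes 120 N, or if a joint passes its speed limit or range.

ROBOT

A 6-joint arm with a two-finger parallel gripper is mounted at the origin on the work surface. World frame = base frame: x ahead of the robot, y to its left, z up, the work surface at z = 0. Lengths are in m, angles in degrees, forces in N, time in s.
With the tool pointing down it reaches from about 0.425 to 0.95 m from the base axis. Payload 3.5 kg.
Tool frame: the origin (TCP) lies between the finger pads; the fingertips stand 17 mm ahead of it and the grasp point (between the pads) lies 2 mm behind it; z points along the fingers, y is the line along which they close (so a half turn about z gives the same grasp; the last joint's range is limited). The gripper opens to 85 mm and grips with 20 to 120 N. Pads are 22 mm wide; open, the fingers measure 114 mm over their backs; the gripper's body (76 mm by 85 mm) begins 54 mm behind the grasp point. The pads swing forward as they close: fully open they stand 13 mm farther back than shut.
Start: joints at [63.541, 16.404, 90.338, -0, 73.258, -8.594], TCP at [0.207, 0.642, 0.224] pointing down, gripper open.
Joint ranges: [-158.93, 158.93], [-51.34, 127.21], [12.03, 142.37], [-87.48, 267.48], [13.55, 161.25], [-162.69, 162.69]. Speed limits (degrees/s): [159.86, 159.86, 180, 180, 180, 180].

INTERFACE

Orientations are given as a 3x3 rotation matrix whose columns are the frame's x, y, z axes.
In Python, from workcell import * gives the robot as it stands.
- The arm moves only by the tool apply_moves, never from a script. Its argument "rows" is a list of rows, each a list of 5 numbers: the closure, from 0 (fully open) to 1 (shut), then the shift along the tool's x, y, z in cm, then the turn about the tool's z in rad. A call has 1 to 12 rows; each row is the pose to reach, as a shift and turn from the pose commanded when the call began, along the tool's axes at that moment; what a row does not reach only later rows make up. A row lasts 1/10 s, in which the tool goes at most 50 mm and 8.59 degrees, less where a joint would pass 70% of its speed; a pose out of reach is approached as far as the arm can. A call with a gripper value outside its range is refused whole. The fingers move at their own pace and stop on an object; "squeeze" is the grip in N (left out, the last holds). Time passes only in rows, so rows that repeat a pose let the fingers close. It gives the time, the measured TCP pose, the force, the opening and the grip force at its end, in the units of the state.
- get_state(): the state, without advancing time (a new reading comes with each control period).
- read_camera(name): name is "side" or "top" or "wrist"; returns (picture, depth): 384x512x3 uint8, red, green, blue; 384x512 float32, m along the optical axis (not along the pixel's ray), 0 where there is no reading.
- calibration(name): a dict with "camera_matrix" (3x3 intrinsics, pixels), "camera_from_world" (4x4, takes a point from world to camera coordinates); the wrist camera has in their place "mount" (4x4, takes a point from camera to tool coordinates, whose origin is the TCP and whose axes are the flange's). Camera axes: x right, y down, z forward; pixel columns grow to the right and rows downward; lengths in m; the calibration is good to about 2 mm. A picture is of the moment at which its call begins: read the wrist's pose just before it. calibration takes no time and is no camera call.
- close_job(): hands the job in; it is judged then, once.
The state is a dict: "clock": time; "q": joint angles; "joint_vel": joint speeds; "joint_torque": joint torques, N m; "position": TCP position; "tool_rot": TCP orientation; "wrist_force": force on the tool from outside, world axes, zero at the start; "ft_torque": the same for the moment, N m; "finger_gap": finger opening in m; "grasp_force": force on a finger pad.
Only numpy, scipy, OpenCV 4.12 (cv2) and the standard library are available. Lean on these libraries where they do the work, as an engineer would, in place of code of your own. Each camera call takes 0.05 s, during which the arm holds its last target. There are 200 camera calls.

## Working session

There is one attempt and no reset: what is moved stays moved. The work goes in short steps, Python scripts to look and compute and a tool call to move; the robot and the scene stay as the last step left them, time stands still between calls to the robot, and variables do not carry over. Pictures are saved under pics/ and viewed, at most 10 in all, crops included, and the job is handed in when it is done.

Besides the shell and the picture viewer there is one more tool, called after ">>>" by a JSON object that holds its "name" and its "arguments", one argument or row to a line. apply_moves: Moves the arm, as the interface text tells. Its arguments: {"type":"object","properties":{"rows":{"type":"array","items":{"type":"array","items":{"type":"number"}}},"squeeze":{"type":"number"}},"required":["rows"]}

```bash
ls; mkdir -p pics
cat > h.py <<'E'
from workcell import *
import numpy as np, cv2
def snap(n,f=None):
    s=get_state(); p,d=read_camera(n); c=calibration(n); K=np.array(c["camera_matrix"])
    if n=="wrist":
        T=np.eye(4);T[:3,:3]=np.array(s["tool_rot"]);T[:3,3]=s["position"]; M=T@np.array(c["mount"])
    else: M=np.linalg.inv(np.array(c["camera_from_world"]))
    if f: cv2.imwrite("pics/"+f,p[:,:,::-1])
    return p,d,K,M
def cloud(d,K,M):
    v,u=np.mgrid[:d.shape[0],:d.shape[1]]
    P=np.stack([(u-K[0,2])/K[0,0]*d,(v-K[1,2])/K[1,1]*d,d],-1)
    W=P@M[:3,:3].T+M[:3,3]; W[d<=0]=np.nan
    return W
E
python3 - <<'E'
from h import *
s=get_state();print({k:np.round(v,3).tolist() for k,v in s.items()})
for n in("side","top","wrist"):
    p,d,K,M=snap(n,n+"0.png");np.savez(n+"0",p=p,d=d,K=K,M=M);print(n,np.round(M,3).tolist(),K[0,0])
a=cv2.imread("pics/side0.png");b=cv2.imread("pics/top0.png")
E
```

```text
pics
{'clock': 0.0, 'q': [63.54, 16.455, 90.423, 0.003, 73.258, -8.595], 'joint_vel': [0.101, -0.064, 0.064, -0.09, 0.006, -0.07], 'joint_torque': [-0.001, -40.597, -29.263, -0.0, 0.006, 0.0], 'position': [0.207, 0.642, 0.223], 'tool_rot': [[-0.952, 0.307, -0.001], [0.307, 0.952, -0.002], [0.0, -0.002, -1.0]], 'wrist_force': [0.25, 0.79, 0.006], 'ft_torque': [0.013, -0.031, 0.064], 'grasp_force': 0.0, 'finger_gap': 0.085}
side [[0.858, -0.384, 0.341, 0.085], [-0.514, -0.652, 0.558, -0.633], [0.008, -0.654, -0.757, 1.03], [0.0, 0.0, 0.0, 1.0]] 464.374712473497
top [[-0.023, -0.98, 0.197, 0.25], [-1.0, 0.023, -0.002, 0.044], [-0.003, -0.197, -0.98, 1.371], [0.0, 0.0, 0.0, 1.0]] 395.6873059954406
wrist [[0.307, 0.911, 0.274, 0.136], [0.952, -0.293, -0.092, 0.665], [-0.003, 0.289, -0.957, 0.372], [0.0, 0.0, 0.0, 1.0]] 335.52047224048835
```

View pics/side0.png

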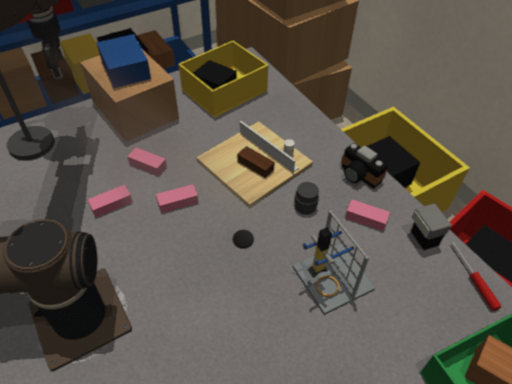

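View pics/top0.png

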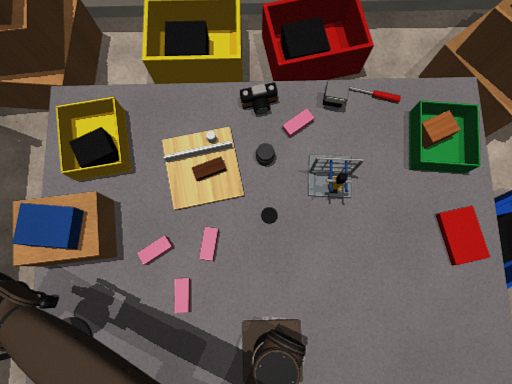

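Candidates for the blank: dark brown block on the board (top 209,169; side 256,161), pink blocks (top 155,250 / 208,244 / 182,295 / 298,123), and the orange-brown block in the green box (440,128). I choose the dark brown one on the board. The only stick is at top (340,180), side (322,245); I'll check both in one crop.

Run:
```python
from h import *
a=cv2.imread("pics/side0.png");b=cv2.imread("pics/top0.png")
r=lambda im,x,y,w,h:cv2.resize(im[y:y+h,x:x+w],(400,300),interpolation=cv2.INTER_CUBIC)
cv2.imwrite("pics/crop0.png",np.vstack([np.hstack([r(b,150,115,132,99),r(b,290,140,88,66)]),np.hstack([r(a,190,110,132,99),r(a,280,210,112,84)])]))
z=np.load("top0.npz");p,d,K,M=z["p"],z["d"],z["K"],z["M"];W=cloud(d,K,M)
for n,m in {"grey":0}.items(): pass
hsv=cv2.cvtColor(p,cv2.COLOR_RGB2HSV)
for q in [(209,169),(175,190),(198,152),(211,136),(265,154),(269,215),(340,180),(335,160),(318,190),(346,190),(155,250)]:
    print(q,p[q[1],q[0]],hsv[q[1],q[0]],np.round(W[q[1],q[0]],3))
z=np.load("side0.npz");p,d,K,M=z["p"],z["d"],z["K"],z["M"];W=cloud(d,K,M)
print("side");hsv=cv2.cvtColor(p,cv2.COLOR_RGB2HSV)
for q in [(256,161),(252,155),(240,180),(265,140),(289,147),(324,236),(320,258),(310,245),(310,280),(330,290)]:
    print(q,p[q[1],q[0]],hsv[q[1],q[0]],np.round(W[q[1],q[0]],3))
```

```text
(209, 169) [80 40 22] [  9 185  80] [0.601 0.199 0.056]
(175, 190) [200 165 106] [ 19 120 200] [0.538 0.322 0.022]
(198, 152) [62 60 58] [15 16 62] [0.667 0.239 0.044]
(211, 136) [214 216 211] [ 42   6 216] [0.717 0.191 0.065]
(265, 154) [63 60 62] [160  12  63] [0.645 0.006 0.075]
(269, 215) [23 21 23] [150  22  23] [ 0.445 -0.004  0.006]
(340, 180) [1 2 3] [105 170   3] [ 0.514 -0.211  0.221]
(335, 160) [117 122 123] [ 95  12 123] [ 0.637 -0.245  0.008]
(318, 190) [107 111 114] [103  16 114] [ 0.529 -0.178  0.01 ]
(346, 190) [13 38 82] [109 215  82] [ 0.492 -0.237  0.18 ]
(155, 250) [212 123 152] [170 107 212] [0.331 0.383 0.033]
side
(256, 161) [80 50 30] [ 12 159  80] [0.601 0.19  0.054]
(252, 155) [77 47 28] [ 12 162  77] [0.603 0.216 0.056]
(240, 180) [192 162 112] [ 19 106 192] [0.539 0.176 0.018]
(265, 140) [132 130 123] [ 23  17 132] [0.665 0.243 0.066]
(289, 147) [87 86 78] [27 26 87] [0.713 0.182 0.063]
(324, 236) [22 21 21] [ 0 12 22] [ 0.514 -0.224  0.234]
(320, 258) [86 71 27] [ 22 175  86] [ 0.516 -0.225  0.15 ]
(310, 245) [ 41  67 108] [108 158 108] [ 0.509 -0.194  0.166]
(310, 280) [95 98 96] [70  8 98] [ 0.524 -0.2    0.01 ]
(330, 290) [117 121 120] [ 83   8 121] [ 0.548 -0.25   0.015]
```

View pics/crop0.png

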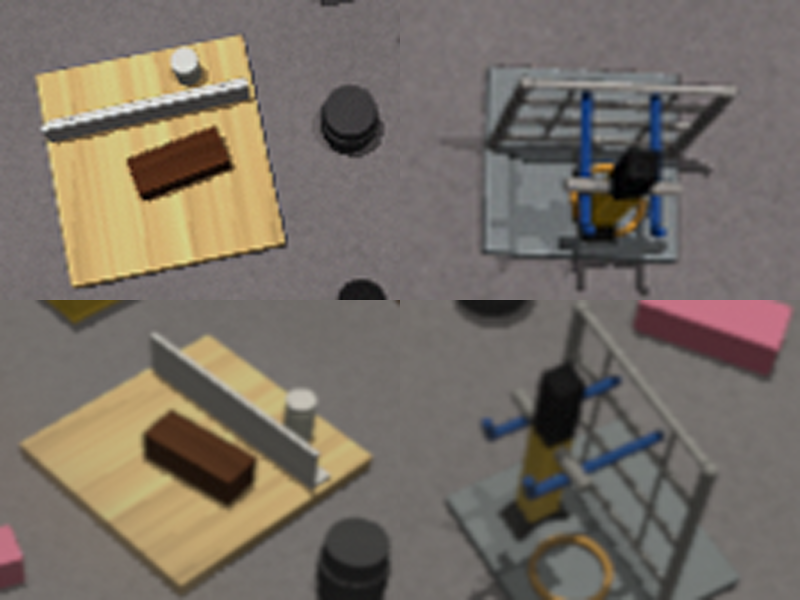

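The crop confirms it: a brown wooden blank in front of the fence, and a stick hanging by its pin on the prongs with the grid on world +x. Now the numbers.

Run:
```python
from h import *
for n in("top","side"):
    z=np.load(n+"0.npz");p,d,K,M=z["p"],z["d"],z["K"],z["M"]
    H=cv2.cvtColor(p,cv2.COLOR_RGB2HSV).astype(int)
    def plane(m,h):  # rays of mask onto plane z=h
        v,u=np.nonzero(m); r=np.stack([(u-K[0,2])/K[0,0],(v-K[1,2])/K[1,1],1+0*u],1)@M[:3,:3].T
        return (M[:3,3]+r*((h-M[2,3])/r[:,2])[:,None])[:,:2]
    W=cloud(d,K,M); X,Y,Z=W[...,0],W[...,1],W[...,2]
    onb=(X>.45)&(X<.8)&(Y>.05)&(Y<.4)
    b=onb&(H[...,0]<16)&(H[...,1]>130)&(H[...,2]<110)
    q=plane(b&(Z>.050),.054).astype(np.float32);R=cv2.minAreaRect(q);print(n,"blank",len(q),np.round(R[0],4),np.round(R[1],4),R[2],np.round(cv2.boxPoints(R),3).tolist())
    f=onb&(H[...,1]<45)&(Z>.058)&(Z<.08)&(X>.6)
    q=plane(f,.068).astype(np.float32)
    L=cv2.fitLine(W[f][:,:2].astype(np.float32),cv2.DIST_HUBER,0,.01,.01).ravel();print("fence",f.sum(),L,"ang",np.degrees(np.arctan2(L[1],L[0])),"ends y",W[f][:,1].min(),W[f][:,1].max(),np.median(Z[f]))
    bo=onb&(H[...,0]>14)&(H[...,0]<24)&(H[...,1]>70)&(H[...,2]>90)
    R=cv2.minAreaRect(plane(bo,.018).astype(np.float32));print("board",np.round(R[0],4),np.round(R[1],4),R[2])
    k=(X>.4)&(X<.6)&(Y>-.32)&(Y<-.13)&(H[...,2]<50)&(Z>.19)&(Z<.25)
    c=W[k];print("handle",len(c),np.round(c.min(0),3),np.round(c.max(0),3),np.round(np.median(c,0),3))
    t=c[c[:,2]>.229]; 
    if len(t)>4: R=cv2.minAreaRect(t[:,:2].astype(np.float32));print(" toph",len(t),np.round(t.mean(0),4),R)
    k=(X>.44)&(X<.6)&(Y>-.32)&(Y<-.12)&(H[...,0]>100)&(H[...,0]<118)&(H[...,1]>130)&(Z>.14)
    c=W[k]
    for s in(c[c[:,1]>np.median(c[:,1])],c[c[:,1]<np.median(c[:,1])]):
        L=cv2.fitLine(s[:,:2].astype(np.float32),cv2.DIST_HUBER,0,.01,.01).ravel();print(" prong",len(s),np.round(L,3),np.degrees(np.arctan2(L[1],L[0])),s[:,0].min(),np.median(s[:,2]))
    g=(X>.52)&(X<.68)&(Y>-.36)&(Y<-.08)&(Z>.17)&(Z<.2)&(H[...,1]<60)
    c=W[g];
    if len(c)>9: L=cv2.fitLine(c[:,:2].astype(np.float32),cv2.DIST_HUBER,0,.01,.01).ravel();print(" grid",len(c),np.round(L,3),np.degrees(np.arctan2(L[1],L[0])),c[:,1].min(),c[:,1].max())
    ba=(X>.4)&(X<.7)&(Y>-.35)&(Y<-.1)&(Z>.009)&(Z<.016)&(H[...,2]>85)
    R=cv2.minAreaRect(plane(ba,.012).astype(np.float32));print(" base",R)
```

```text
top blank 361 [0.6069 0.2006] [0.0458 0.1075] 21.23108673095703 [[0.5659999847412109, 0.24199999868869781], [0.6050000190734863, 0.1420000046491623], [0.6480000019073486, 0.1589999943971634], [0.609000027179718, 0.2590000033378601]]
fence 233 [ 0.19109188 -0.98157215  0.67013097  0.22735356] ang -78.98348 ends y 0.12172659696008223 0.3520769242635524 0.06657042475213704
board [0.6198 0.2284] [0.2621 0.2506] 10.335647583007812
handle 87 [ 0.513 -0.228  0.19 ] [ 0.534 -0.207  0.238] [ 0.52  -0.215  0.231]
 toph 48 [ 0.5235 -0.2179  0.2339] ((0.5238389372825623, -0.21842652559280396), (0.01920209266245365, 0.019444819539785385), 87.64253234863281)
 prong 52 [ 0.999 -0.043  0.537 -0.194] -2.4928658 0.489497190367854 0.1640402006164856
 prong 52 [ 0.998 -0.063  0.552 -0.241] -3.590121 0.4883211797049825 0.1635029752469601
 grid 146 [ 0.084  0.996  0.59  -0.231] 85.15662 -0.2970919792609372 -0.14977108304686726
 base ((0.60362309217453, -0.24582764506340027), (0.19066138565540314, 0.19555513560771942), 87.16136169433594)
side blank 386 [0.6051 0.199 ] [0.0471 0.1091] 21.27878189086914 [[0.
[... 264 characters left out ...]
2 0.356010418212407 0.0665127794894601
board [0.6166 0.228 ] [0.2678 0.2541] 10.563812255859375
handle 221 [ 0.509 -0.229  0.19 ] [ 0.534 -0.208  0.239] [ 0.517 -0.223  0.223]
 toph 89 [ 0.5214 -0.2193  0.2343] ((0.5220667719841003, -0.21794603765010834), (0.02254915051162243, 0.020385079085826874), 80.01709747314453)
 prong 59 [ 0.904  0.427  0.542 -0.217] 25.298702 0.48742005199341937 0.1652078565641183
 prong 59 [ 0.999 -0.046  0.548 -0.245] -2.629208 0.4877382990624514 0.1655678398684256
 grid 300 [ 0.076  0.997  0.587 -0.264] 85.66553 -0.2964245886119404 -0.14787763291914985
 base ((0.5789399743080139, -0.22079554200172424), (0.14958125352859497, 0.14951710402965546), 86.06654357910156)
```

```bash
cat >> h.py <<'E'
def go(*targets):
    "targets: (x,y,z,yaw of tool y in deg) -> rows from present pose"
    s=get_state();R=np.array(s["tool_rot"]);p=np.array(s["position"])
    yaw=np.degrees(np.arctan2(R[1,1],R[0,1]))
    print("t",s["clock"],"p",np.round(p,4),"yaw",round(yaw,2),"q",np.round(s["q"],1),"F",np.round(s["wrist_force"],2),"gap",round(s["finger_gap"],4),"grip",round(s["grasp_force"],1))
    for t in targets:
        sh=R.T@(np.array(t[:3])-p)*100
        print("row",np.round(sh,2),"turn",round(-np.radians((t[3]-yaw+180)%360-180),3))
E
python3 -c "
from h import *
go((.45,.25,.33,72.1),(.5225,-.218,.33,86))"
```

```text
t 0.15 p [0.2068 0.642  0.2228] yaw 72.14 q [63.5 16.4 90.4 -0.  73.3 -8.6] F [-0.58 -0.37  0.05] gap 0.0853 grip 0.0
row [-35.17 -29.87 -10.67] turn 0.001
row [-56.43 -72.19 -10.6 ] turn -0.242
```

>>> {"name": "apply_moves", "arguments": {
  "rows": [
    [0.3,-17.5,-15,-10.6,0],
    [0.3,-17.5,-15,-10.6,0],
    [0.3,-17.5,-15,-10.6,0],
    [0.3,-17.5,-15,-10.6,0],
    [0.3,-17.5,-15,-10.6,0],
    [0.3,-35.2,-30,-10.6,0],
    [0.3,-35.2,-30,-10.6,0],
    [0.3,-35.2,-30,-10.6,0],
    [0.3,-35.2,-30,-10.6,0],
    [0.3,-35.2,-30,-10.6,0],
    [0.3,-35.2,-30,-10.6,0]
  ],
  "squeeze": 40
}}

```text
clock: 1.25
position: [0.4517, 0.2456, 0.3295]
tool_rot: [[-0.95, 0.312, -0.0], [0.312, 0.95, -0.001], [-0.0, -0.001, -1.0]]
wrist_force: [-0.1, 0.4, -0.1]
finger_gap: 0.06
grasp_force: 0.0
```

```bash
python3 -c "
from h import *
go((.5225,-.218,.33,86))"
```

```text
t 1.25 p [0.4517 0.2456 0.3295] yaw 71.8 q [ 1.720e+01 -7.900e+00  1.052e+02 -1.000e-01  8.280e+01 -5.450e+01] F [-0.1   0.42 -0.14] gap 0.06 grip 0.0
row [-2.120e+01 -4.183e+01  1.000e-02] turn -0.248
```

>>> {"name": "apply_moves", "arguments": {
  "rows": [
    [0.3,-21.2,-41.8,0,-0.25],
    [0.3,-21.2,-41.8,0,-0.25],
    [0.3,-21.2,-41.8,0,-0.25],
    [0.3,-21.2,-41.8,0,-0.25],
    [0.3,-21.2,-41.8,0,-0.25],
    [0.3,-21.2,-41.8,0,-0.25],
    [0.3,-21.2,-41.8,0,-0.25],
    [0.3,-21.2,-41.8,0,-0.25],
    [0.3,-21.2,-41.8,0,-0.25],
    [0.3,-21.2,-41.8,0,-0.25],
    [0.3,-21.2,-41.8,0,-0.25],
    [0.3,-21.2,-41.8,0,-0.25]
  ]
}}

```text
clock: 2.45
position: [0.5236, -0.2132, 0.3293]
tool_rot: [[-0.998, 0.062, -0.001], [0.062, 0.998, 0.001], [0.001, 0.001, -1.0]]
wrist_force: [-0.7, -0.2, -0.1]
finger_gap: 0.0598
grasp_force: 0.0
```

Run:
```python
from h import *
go((.5225,-.218,.208,86))
p,d,K,M=snap("wrist","w1.png");W=cloud(d,K,M)
H=cv2.cvtColor(p,cv2.COLOR_RGB2HSV).astype(int)
c=W[(W[...,2]>.229)&(W[...,2]<.243)&(abs(W[...,0]-.522)<.05)&(abs(W[...,1]+.218)<.05)]
R=cv2.minAreaRect(c[:,:2].astype(np.float32));print(len(c),c.mean(0),R,np.median(c[:,2]))
```

```text
t 2.45 p [ 0.5236 -0.2132  0.3293] yaw 86.45 q [ -32.5   -1.    98.7    0.    82.4 -118.9] F [-0.68 -0.23 -0.09] gap 0.0598 grip 0.0
row [ 0.07 -0.5  12.13] turn 0.008
789 [ 0.52260119 -0.21854567  0.23384416] ((0.5231540203094482, -0.21880531311035156), (0.02186177484691143, 0.021524716168642044), 86.49630737304688) 0.2340341788893415
```

View pics/w1.png

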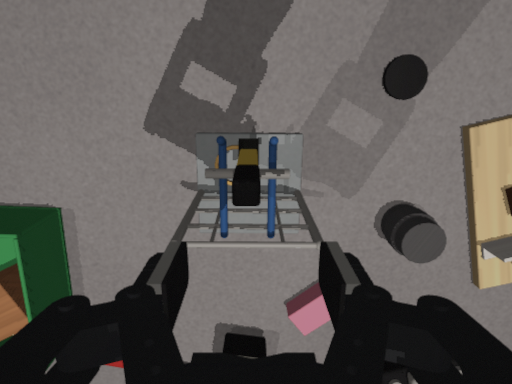

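The wrist picture shows the handle top at (246,190) between the prongs (222 and 272), measured at (0.523, -0.219), top z 0.234 as expected. Descend and grip.

>>> {"name": "apply_moves", "arguments": {
  "rows": [
    [0.3,0.03,-0.55,4,0],
    [0.3,0.03,-0.55,8,0],
    [0.3,0.03,-0.55,11,0],
    [0.3,0.03,-0.55,12.3,0],
    [0.3,0.03,-0.55,12.3,0],
    [1,0.03,-0.55,12.3,0],
    [1,0.03,-0.55,12.3,0],
    [1,0.03,-0.55,12.3,0],
    [1,0.03,-0.55,12.3,0],
    [1,0.03,-0.55,12.3,0],
    [1,0.03,-0.55,12.3,0]
  ],
  "squeeze": 40
}}

```text
clock: 3.6
position: [0.524, -0.2201, 0.2094]
tool_rot: [[-0.998, 0.062, 0.003], [0.062, 0.998, -0.002], [-0.004, -0.002, -1.0]]
wrist_force: [-0.1, 1.1, 6.0]
finger_gap: 0.0209
grasp_force: 44.0
```

```bash
python3 -c "
from h import *
go((.5225,-.218,.30,86),(.40,-.21,.30,86))"
```

```text
t 3.6 p [ 0.524  -0.2201  0.2094] yaw 86.44 q [ -33.     3.6  106.5    0.    69.6 -119.5] F [-0.06  1.05  5.96] gap 0.0209 grip 44.0
row [ 0.13  0.18 -9.07] turn 0.008
row [12.41  0.22 -9.11] turn 0.008
```

>>> {"name": "apply_moves", "arguments": {
  "rows": [
    [1,0,0.1,-2,0],
    [1,0,0.1,-4,0],
    [1,0,0.1,-7,0],
    [1,0,0.1,-11,0],
    [1,0,0.1,-12,0],
    [1,3,0.1,-12,0],
    [1,7,0.1,-12,0],
    [1,10,0.1,-12,0],
    [1,10,0.1,-12,0],
    [1,10,0.1,-12,0],
    [1,10,0.1,-12,0],
    [1,10,0.1,-12,0]
  ]
}}

```text
clock: 4.8
position: [0.4238, -0.2123, 0.3264]
tool_rot: [[-0.998, 0.061, -0.001], [0.061, 0.998, 0.001], [0.001, 0.001, -1.0]]
wrist_force: [-0.7, -0.4, -0.7]
finger_gap: 0.0214
grasp_force: 43.2
```

Run:
```python
from h import *
p,d,K,M=snap("side","s1.png");W=cloud(d,K,M)
s=get_state();P=s["position"]
H=cv2.cvtColor(p,cv2.COLOR_RGB2HSV).astype(int)
k=(H[...,0]>18)&(H[...,0]<28)&(H[...,1]>140)&(abs(W[...,0]-P[0])<.08)&(abs(W[...,1]-P[1])<.08)
c=W[k];print(len(c),np.round(c.min(0),3),np.round(c.max(0),3))
e=np.array([.932,.3624]);E=np.array([.5846,.1915])
go((*(E-.03*e),.33,111.25))
```

```text
190 [ 0.41  -0.221  0.211] [ 0.43  -0.133  0.629]
t 4.85 p [ 0.4238 -0.2123  0.3265] yaw 86.49 q [ -38.9  -13.4  110.2    0.    83.3 -125.4] F [-0.54  0.33 -1.11] gap 0.0209 grip 43.2
row [-10.86  40.03  -0.34] turn -0.432
```

View pics/s1.png

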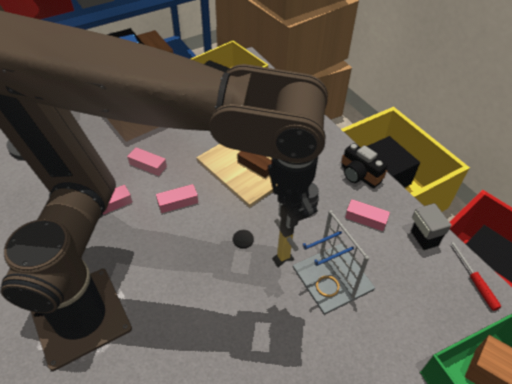

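The picture shows the stick upright in the gripper, yellow shaft at (286,245), off the prongs. Carry it over to the blank.

>>> {"name": "apply_moves", "arguments": {
  "rows": [
    [1,-10.9,40,0,-0.43],
    [1,-10.9,40,0,-0.43],
    [1,-10.9,40,0,-0.43],
    [1,-10.9,40,0,-0.43],
    [1,-10.9,40,0,-0.43],
    [1,-10.9,40,0,-0.43],
    [1,-10.9,40,0,-0.43],
    [1,-10.9,40,0,-0.43],
    [1,-10.9,40,0,-0.43],
    [1,-10.9,40,0,-0.43],
    [1,-10.9,40,0,-0.43],
    [1,-10.9,40,0,-0.43]
  ]
}}

```text
clock: 6.05
position: [0.5567, 0.179, 0.3268]
tool_rot: [[-0.933, -0.359, -0.0], [-0.359, 0.933, -0.001], [0.001, -0.0, -1.0]]
wrist_force: [0.1, 0.2, -0.9]
finger_gap: 0.0211
grasp_force: 43.2
```

Run:
```python
from h import *
e=np.array([.932,.3624]);E=np.array([.5846,.1915])
go((*E,.33,111.25),(*E,.20,111.25))
p,d,K,M=snap("wrist","w2.png");W=cloud(d,K,M)
H=cv2.cvtColor(p,cv2.COLOR_RGB2HSV).astype(int)
b=(H[...,0]<16)&(H[...,1]>120)&(H[...,2]<130)&(W[...,2]>.048)&(W[...,2]<.062)
c=W[b];R=cv2.minAreaRect(c[:,:2].astype(np.float32));print(len(c),R,np.median(c[:,2]))
s=get_state();P=np.array(s["position"])
D=W-P
k=(np.hypot(D[...,0],D[...,1])<.05)&(W[...,2]<P[2]-.03)&(W[...,2]>.12)
for z0 in np.arange(.15,.30,.01):
    c=W[k&(abs(W[...,2]-z0)<.005)]
    if len(c): 
        a=(c[:,:2]-P[:2])@e; b2=(c[:,:2]-P[:2])@np.array([-e[1],e[0]]); print(round(z0,3),len(c),np.round([a.min(),a.max(),b2.min(),b2.max()],3))
```

```text
t 6.05 p [0.5567 0.179  0.3268] yaw 111.01 q [   7.9    1.5   96.4   -0.    82.1 -103.1] F [ 0.09  0.18 -0.86] gap 0.0211 grip 43.2
row [-3.06  0.16 -0.32] turn -0.004
row [-3.06  0.17 12.68] turn -0.004
1751 ((0.7212895154953003, 0.10215659439563751), (0.08898062258958817, 0.41546911001205444), 49.168914794921875) 0.05326885880478621
0.2 342 [-0.022 -0.012 -0.01   0.014]
0.21 181 [-0.015  0.002 -0.01   0.013]
0.22 78 [-0.012 -0.011 -0.008  0.011]
0.23 82 [-0.012 -0.01  -0.008  0.011]
0.24 93 [-0.012 -0.011 -0.008  0.011]
0.25 106 [-0.012 -0.01  -0.008  0.011]
0.26 124 [-0.012 -0.01  -0.009  0.011]
0.27 134 [-0.012 -0.01  -0.009  0.011]
0.28 172 [-0.012 -0.004 -0.035  0.039]
0.29 1719 [-0.012  0.004 -0.039  0.041]
```

View pics/w2.png

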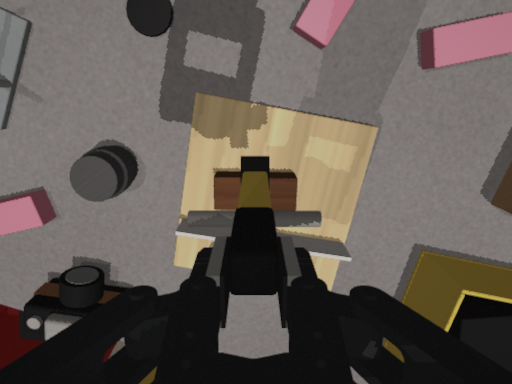

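The picture shows the notch end at (255,160) centred over the blank (214–297 wide), aligned with it. Go down over the near edge, then feel for contact.

>>> {"name": "apply_moves", "arguments": {
  "rows": [
    [1,-1.5,0.16,4,0],
    [1,-3.0,0.16,8,0],
    [1,-3.0,0.16,11,0],
    [1,-3.0,0.16,12.7,0],
    [1,-3.0,0.16,12.7,0],
    [1,-3.0,0.16,13.2,0],
    [1,-3.0,0.16,13.7,0],
    [1,-3.0,0.16,13.7,0]
  ],
  "squeeze": 20
}}

```text
clock: 6.9
position: [0.5845, 0.1925, 0.1911]
tool_rot: [[-0.933, -0.36, 0.002], [-0.36, 0.933, 0.0], [-0.002, -0.0, -1.0]]
wrist_force: [-0.2, 0.7, -1.2]
finger_gap: 0.0209
grasp_force: 43.1
```

>>> {"name": "apply_moves", "arguments": {
  "rows": [
    [1,0,0,0.2,0],
    [1,0,0,0.4,0],
    [1,0,0,0.6,0],
    [1,0,0,0.6,0]
  ]
}}

```text
clock: 7.3
position: [0.5848, 0.1928, 0.186]
tool_rot: [[-0.933, -0.36, 0.002], [-0.36, 0.933, 0.0], [-0.002, -0.0, -1.0]]
wrist_force: [-3.5, 0.1, 4.3]
finger_gap: 0.021
grasp_force: 44.0
```

>>> {"name": "apply_moves", "arguments": {
  "rows": [
    [0.98,0.2,0,0.4,0],
    [0.98,0.5,0,0.5,0],
    [0.98,0.8,0,0.6,0],
    [0.98,1.2,0,0.7,0],
    [0.98,1.6,0,0.8,0]
  ],
  "squeeze": 20
}}

```text
clock: 7.8
position: [0.5741, 0.1884, 0.1836]
tool_rot: [[-0.933, -0.36, 0.015], [-0.36, 0.933, 0.005], [-0.016, -0.001, -1.0]]
wrist_force: [-1.0, 0.6, 15.7]
finger_gap: 0.0214
grasp_force: 45.8
```

```bash
cat >> h.py <<'E'
def see(f,n="side"):
    p,d,K,M=snap(n);W=cloud(d,K,M);H=cv2.cvtColor(p,cv2.COLOR_RGB2HSV).astype(int)
    X,Y,Z=W[...,0],W[...,1],W[...,2]
    b=(X>.45)&(X<.75)&(Y>.05)&(Y<.4)&(H[...,0]<16)&(H[...,1]>130)&(H[...,2]<110)&(Z>.04)&(Z<.065)
    q=W[b][:,:2].astype(np.float32);print("blank n",len(q),"med",np.round(np.median(W[b],0),3),np.round(cv2.minAreaRect(q)[0],4) if len(q)>9 else "",[np.round(t,3) for t in cv2.minAreaRect(q)[1:]])
    if f: cv2.imwrite("pics/"+f,cv2.resize(p[90:240,160:360,::-1],(800,600),interpolation=cv2.INTER_CUBIC))
E
python3 -c "
from h import *
go(); see('s2.png');see(None,'top')"
```

```text
t 7.8 p [0.5741 0.1884 0.1836] yaw 111.08 q [ 8.500e+00  9.100e+00  1.033e+02  1.000e-01  6.670e+01 -1.026e+02] F [-0.99  0.58 15.73] gap 0.0214 grip 45.8
blank n 315 med [0.609 0.178 0.054] [0.6049 0.2007] [array([0.047, 0.109]), np.float64(20.63)]
blank n 19 med [0.612 0.151 0.053] [0.6188 0.1495] [array([0.033, 0.008]), np.float64(6.57)]
```

View pics/s2.png

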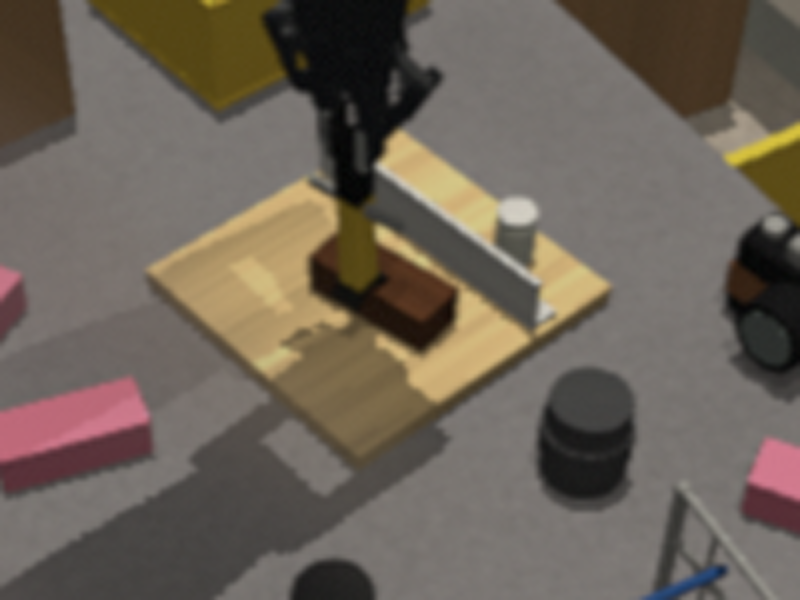

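```bash
cat >> h.py <<'E'
def lean(n="side"):
    p,d,K,M=snap(n);W=cloud(d,K,M);H=cv2.cvtColor(p,cv2.COLOR_RGB2HSV).astype(int);P=np.array(get_state()["position"])
    k=(H[...,0]>17)&(H[...,0]<30)&(H[...,1]>150)&(W[...,2]>.068)&(W[...,2]<P[2]-.02)&(np.hypot(W[...,0]-P[0],W[...,1]-P[1])<.12)
    L=cv2.fitLine(W[k].astype(np.float32),cv2.DIST_HUBER,0,.01,.01).ravel();L=L*np.sign(L[2]) if 0 else L
    v=L[:3]*np.sign(L[2]);e=np.array([.932,.3624])
    print(n,"stick n",k.sum(),"up",np.round(v,3),"lean back deg",round(-np.degrees(np.arctan2(v[:2]@e,v[2])),1),"sideways",round(np.degrees(np.arctan2(v[:2]@[-e[1],e[0]],v[2])),1))
E
python3 -c "
from h import *
lean();lean('wrist')"
```

```text
side stick n 174 up [-0.105 -0.001  0.994] lean back deg 5.6 sideways 2.1
wrist stick n 911 up [-0.066 -0.034  0.997] lean back deg 4.3 sideways -0.5
```

>>> {"name": "apply_moves", "arguments": {
  "rows": [
    [0.9,0.3,0,0,0],
    [0.9,0.6,0,0.1,0],
    [0.9,1,0,0.2,0],
    [0.9,1.4,0,0.4,0],
    [0.9,1.4,0,0.4,0]
  ],
  "squeeze": 20
}}

```text
clock: 8.5
position: [0.5602, 0.1831, 0.1795]
tool_rot: [[-0.933, -0.36, 0.013], [-0.36, 0.933, 0.004], [-0.014, -0.001, -1.0]]
wrist_force: [-2.9, 0.8, 17.5]
finger_gap: 0.0213
grasp_force: 46.6
```

```bash
python3 -c "
from h import *
go();lean();lean('wrist')"
```

```text
t 8.5 p [0.5602 0.1831 0.1795] yaw 111.1 q [ 8.200e+00  7.600e+00  1.055e+02  1.000e-01  6.620e+01 -1.029e+02] F [-2.91  0.83 17.52] gap 0.0213 grip 46.6
side stick n 161 up [-0.205 -0.097  0.974] lean back deg 13.1 sideways -0.9
wrist stick n 661 up [-0.151 -0.068  0.986] lean back deg 9.5 sideways -0.5
```

The stick is pivoting in the pads as planned. Continue along the arc.

>>> {"name": "apply_moves", "arguments": {
  "rows": [
    [0.9,0.4,0,0.1,0],
    [0.9,0.8,0,0.25,0],
    [0.9,1.2,0,0.4,0],
    [0.9,1.6,0,0.6,0],
    [0.9,2.0,0,0.85,0],
    [0.9,2.4,0,1.1,0],
    [0.9,2.4,0,1.1,0]
  ],
  "squeeze": 20
}}

```text
clock: 9.3
position: [0.5363, 0.1739, 0.168]
tool_rot: [[-0.933, -0.36, 0.008], [-0.36, 0.933, 0.002], [-0.008, -0.001, -1.0]]
wrist_force: [-7.0, -1.8, 20.8]
finger_gap: 0.0212
grasp_force: 49.4
```

```bash
python3 -c "
from h import *
go();lean();lean('wrist');see(None)"
```

```text
t 9.3 p [0.5363 0.1739 0.168 ] yaw 111.13 q [ 7.600e+00  5.200e+00  1.093e+02  1.000e-01  6.500e+01 -1.035e+02] F [-6.99 -1.79 20.8 ] gap 0.0212 grip 49.4
side stick n 119 up [-0.413 -0.128  0.902] lean back deg 25.6 sideways 1.9
wrist stick n 273 up [-0.311 -0.13   0.942] lean back deg 19.7 sideways -0.5
blank n 279 med [0.611 0.172 0.054] [0.6072 0.199 ] [array([0.049, 0.107]), np.float64(19.783)]
```

>>> {"name": "apply_moves", "arguments": {
  "rows": [
    [0.9,0.4,0,0.2,0],
    [0.9,0.8,0,0.5,0],
    [0.9,1.2,0,0.8,0],
    [0.9,1.6,0,1.1,0],
    [0.9,2.0,0,1.4,0],
    [0.9,2.4,0,1.6,0],
    [0.9,2.4,0,1.6,0]
  ]
}}

```text
clock: 10.15
position: [0.512, 0.1648, 0.1493]
tool_rot: [[-0.933, -0.361, 0.002], [-0.361, 0.933, 0.001], [-0.002, -0.0, -1.0]]
wrist_force: [-8.7, -3.3, 16.0]
finger_gap: 0.021
grasp_force: 53.0
```

```bash
python3 -c "
from h import *
go();lean();lean('wrist');see('s3.png')"
```

```text
t 10.15 p [0.512  0.1648 0.1493] yaw 111.14 q [   7.     3.4  113.4    0.    63.1 -104.1] F [-8.66 -3.32 16.01] gap 0.021 grip 53.0
side stick n 47 up [-0.523 -0.235  0.819] lean back deg 34.9 sideways -2.0Traceback (most recent call last):
  File "<string>", line 3, in <module>
    go();lean();lean('wrist');see('s3.png')
                ~~~~^^^^^^^^^
  File "h.py", line 32, in lean
    L=cv2.fitLine(W[k].astype(np.float32),cv2.DIST_HUBER,0,.01,.01).ravel();L=L*np.sign(L[2]) if 0 else L
      ~~~~~~~~~~~^^^^^^^^^^^^^^^^^^^^^^^^^^^^^^^^^^^^^^^^^^^^^^^^^^
cv2.error: OpenCV(4.12.0) /io/opencv/modules/imgproc/src/linefit.cpp:102: error: (-215:Assertion failed) count > 0 in function 'fitLine3D_wods'
```

Lean ≈37° and geometry (edge to TCP: 77 mm back, 95 mm up, 123 mm long) says the notch is seated on the edge. Stiffen the grip and begin to push.

>>> {"name": "apply_moves", "arguments": {
  "rows": [
    [1,0,0,0,0],
    [1,0,0,0,0],
    [1,-0.3,0,0,0],
    [1,-0.6,0,0,0],
    [1,-0.9,0,0,0],
    [1,-1.2,0,0,0],
    [1,-1.5,0,0,0],
    [1,-1.5,0,0,0]
  ],
  "squeeze": 100
}}

```text
clock: 11.05
position: [0.5253, 0.1694, 0.1507]
tool_rot: [[-0.933, -0.361, -0.002], [-0.361, 0.933, -0.002], [0.003, -0.002, -1.0]]
wrist_force: [-13.9, -4.9, 23.2]
finger_gap: 0.0202
grasp_force: 99.5
```

```bash
python3 -c "
from h import *
go();lean();see('s3.png')"
```

```text
t 11.05 p [0.5253 0.1694 0.1507] yaw 111.17 q [ 7.400e+00  5.200e+00  1.113e+02 -1.000e-01  6.360e+01 -1.037e+02] F [-13.94  -4.94  23.23] gap 0.0202 grip 99.5
side stick n 60 up [-0.515 -0.202  0.833] lean back deg 33.6 sideways -0.1
blank n 287 med [0.616 0.177 0.054] [0.6112 0.2014] [array([0.05 , 0.108]), np.float64(21.54)]
```

View pics/s3.png

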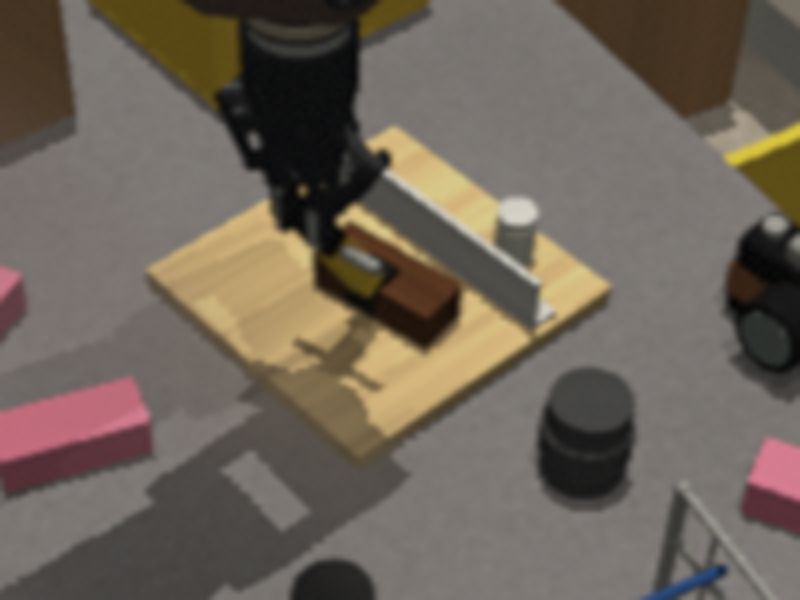

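The picture shows the notch seated over the near edge at about (375,285), mid-blank, blank begun to slide and flat. Continue pushing, easing the down force a little.

>>> {"name": "apply_moves", "arguments": {
  "rows": [
    [1,-0.25,0,-0.1,0],
    [1,-0.5,0,-0.2,0],
    [1,-0.75,0,-0.3,0],
    [1,-1.0,0,-0.3,0],
    [1,-1.25,0,-0.3,0],
    [1,-1.5,0,-0.3,0],
    [1,-1.5,0,-0.3,0]
  ]
}}

```text
clock: 11.85
position: [0.5392, 0.1748, 0.1511]
tool_rot: [[-0.933, -0.361, -0.001], [-0.361, 0.933, -0.002], [0.002, -0.001, -1.0]]
wrist_force: [-8.5, -4.3, 12.2]
finger_gap: 0.0201
grasp_force: 98.0
```

```bash
python3 -c "
from h import *
go();lean();see(None)"
```

```text
t 11.85 p [0.5392 0.1748 0.1511] yaw 111.13 q [ 7.800e+00  7.000e+00  1.093e+02 -1.000e-01  6.380e+01 -1.033e+02] F [-8.49 -4.35 12.23] gap 0.0201 grip 98.0
side stick n 59 up [-0.515 -0.186  0.837] lean back deg 33.2 sideways 0.9
blank n 288 med [0.631 0.183 0.054] [0.6245 0.2083] [array([0.051, 0.11 ]), np.float64(21.002)]
```

>>> {"name": "apply_moves", "arguments": {
  "rows": [
    [1,-0.25,0,0,0],
    [1,-0.5,0,0,0],
    [1,-0.75,0,0,0],
    [1,-1.0,0,0,0],
    [1,-1.25,0,0,0],
    [1,-1.4,0,0,0],
    [1,-1.4,0,0,0]
  ]
}}

```text
clock: 12.65
position: [0.5518, 0.1797, 0.1513]
tool_rot: [[-0.933, -0.361, -0.003], [-0.361, 0.933, -0.002], [0.003, -0.001, -1.0]]
wrist_force: [-10.1, -4.4, 13.7]
finger_gap: 0.0199
grasp_force: 98.3
```

```bash
python3 -c "
from h import *
go();lean();see(None)"
```

```text
t 12.65 p [0.5518 0.1797 0.1513] yaw 111.14 q [ 8.100e+00  8.700e+00  1.074e+02 -1.000e-01  6.410e+01 -1.030e+02] F [-10.05  -4.4   13.69] gap 0.0199 grip 98.3
side stick n 60 up [-0.571 -0.156  0.806] lean back deg 36.2 sideways 4.4
blank n 275 med [0.643 0.186 0.054] [0.6366 0.2115] [array([0.051, 0.109]), np.float64(17.019)]
```

>>> {"name": "apply_moves", "arguments": {
  "rows": [
    [1,-0.2,0.15,0,0.026],
    [1,-0.4,0.3,0,0.052],
    [1,-0.6,0.47,0,0.08],
    [1,-0.8,0.63,0,0.106],
    [1,-1.0,0.78,0,0.132],
    [1,-1.2,0.94,0,0.16],
    [1,-1.4,1.1,0,0.185],
    [1,-1.4,1.1,0,0.185]
  ]
}}

```text
clock: 13.55
position: [0.5572, 0.1979, 0.1527]
tool_rot: [[-0.983, -0.185, -0.013], [-0.185, 0.983, 0.002], [0.012, 0.005, -1.0]]
wrist_force: [-21.0, 1.5, 24.3]
finger_gap: 0.0196
grasp_force: 99.7
```

```bash
python3 -c "
from h import *
go();lean();see('s4.png')"
```

```text
t 13.55 p [0.5572 0.1979 0.1527] yaw 100.65 q [  9.6  10.2 105.5   0.3  65.  -91.2] F [-20.97   1.47  24.28] gap 0.0196 grip 99.7
side stick n 57 up [-0.589 -0.122  0.799] lean back deg 36.6 sideways 7.1
blank n 293 med [0.649 0.19  0.054] [0.6403 0.2136] [array([0.055, 0.106]), np.float64(13.519)]
```

View pics/s4.png

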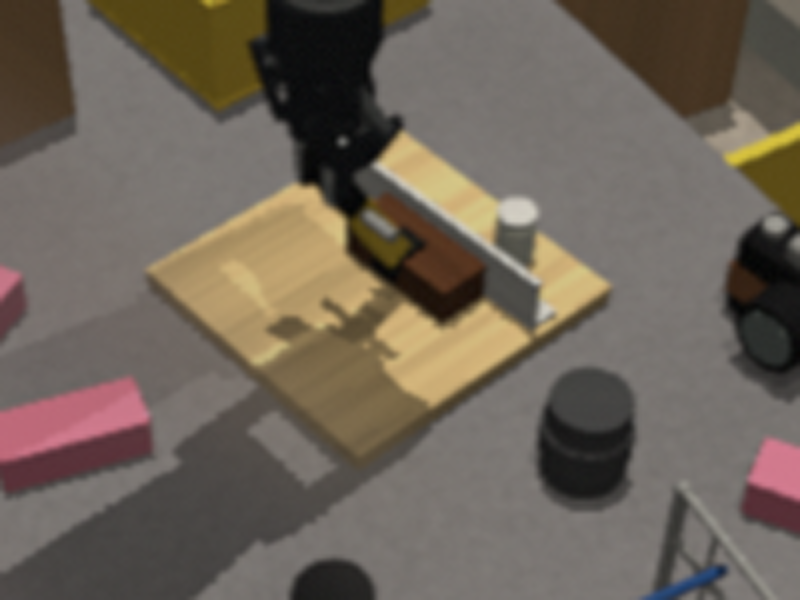

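```bash
cat >> h.py <<'E'
def gap(n="side"):
    p,d,K,M=snap(n);W=cloud(d,K,M);H=cv2.cvtColor(p,cv2.COLOR_RGB2HSV).astype(int)
    a=np.radians(10.5);u=np.array([np.cos(a),np.sin(a)]);w=np.array([-u[1],u[0]]);F=np.array([.668,.237])
    x=(W[...,:2]-F)@u;y=(W[...,:2]-F)@w;Z=W[...,2]
    b=(H[...,0]<16)&(H[...,1]>130)&(H[...,2]<110)&(Z>.050)&(Z<.06)&(abs(x)<.1)&(abs(y)<.12)
    f=(H[...,1]<60)&(Z>.056)&(Z<.074)&(abs(x)<.02)&(abs(y)<.118)
    for lo in np.arange(-.11,.11,.02):
        s=lambda m:m&(y>lo)&(y<lo+.02)
        r=lambda q:[round(float(t)*1000,1) for t in np.percentile(q,[3,50,97])] if len(q)>5 else None
        print(round(lo,2),"blank x",r(x[s(b)]),"fence x",r(x[s(f)]))
E
python3 -c "
from h import *
gap();gap('top')"
```

```text
-0.11 blank x None fence x [-4.0, -1.4, 3.3]
-0.09 blank x None fence x [-4.5, -2.1, 3.6]
-0.07 blank x [-48.2, -28.1, -5.6] fence x [-4.7, -1.8, 3.2]
-0.05 blank x [-50.5, -28.8, -7.2] fence x [-4.3, -2.0, 3.6]
-0.03 blank x [-48.0, -20.1, -6.4] fence x [-5.7, -2.7, 1.1]
-0.01 blank x [-24.7, -14.4, -8.0] fence x [-6.6, -2.5, 0.7]
0.01 blank x [-21.2, -13.0, -5.4] fence x [-5.5, -3.9, -0.8]
0.03 blank x [-19.6, -16.1, -12.0] fence x [-6.7, -4.0, 1.6]
0.05 blank x None fence x [-7.8, -4.7, 0.8]
0.07 blank x None fence x None
0.09 blank x None fence x None
-0.11 blank x None fence x [-0.1, 1.0, 5.7]
-0.09 blank x None fence x [-2.0, 0.6, 4.2]
-0.07 blank x [-38.8, -23.7, -8.7] fence x None
-0.05 blank x None fence x None
-0.03 blank x None fence x None
-0.01 blank x None fence x None
0.01 blank x None fence x None
0.03 blank x None fence x None
0.05 blank x None fence x None
0.07 blank x None fence x None
0.09 blank x None fence x [-4.6, -3.5, -0.1]
```

>>> {"name": "apply_moves", "arguments": {
  "rows": [
    [1,-0.2,0,-0.1,0],
    [1,-0.4,0,-0.2,0],
    [1,-0.6,0,-0.2,0],
    [1,-0.6,0,-0.2,0],
    [1,-0.6,0,-0.2,0]
  ]
}}

```text
clock: 14.25
position: [0.56, 0.1984, 0.1546]
tool_rot: [[-0.982, -0.185, -0.022], [-0.185, 0.983, 0.001], [0.022, 0.005, -1.0]]
wrist_force: [-27.3, -0.3, 28.3]
finger_gap: 0.0204
grasp_force: 100.2
```

```bash
python3 -c "
from h import *
go();lean();see(None);gap()"
```

```text
t 14.25 p [0.56   0.1984 0.1546] yaw 100.67 q [  9.6  10.7 104.7   0.3  65.8 -91.2] F [-27.27  -0.33  28.34] gap 0.0204 grip 100.2
side stick n 60 up [-0.613 -0.124  0.78 ] lean back deg 38.3 sideways 7.8
blank n 295 med [0.649 0.19  0.054] [0.6421 0.215 ] [array([0.052, 0.107]), np.float64(11.484)]
-0.11 blank x None fence x [-3.4, -0.3, 4.0]
-0.09 blank x None fence x [-4.2, -1.4, 2.3]
-0.07 blank x [-49.5, -30.0, -7.5] fence x [-4.4, -2.3, 1.8]
-0.05 blank x [-49.4, -29.2, -8.5] fence x [-4.9, -1.9, 3.6]
-0.03 blank x [-48.9, -18.3, -7.0] fence x [-4.9, -2.2, 3.0]
-0.01 blank x [-23.9, -13.5, -7.0] fence x [-6.7, -3.1, 2.8]
0.01 blank x [-19.4, -14.0, -6.4] fence x [-6.5, -3.8, 0.9]
0.03 blank x None fence x [-5.7, -3.7, 1.2]
0.05 blank x None fence x [-8.4, -4.9, 1.1]
0.07 blank x None fence x None
0.09 blank x None fence x None
```

Run:
```python
from h import *
fr=[snap("side") for _ in range(4)];p=np.mean([f[0] for f in fr],0).astype(np.float32);_,d,K,M=fr[0]
W=cloud(d,K,M)
cv2.imwrite("pics/s5.png",cv2.resize(p[125:185,235:315,::-1],(800,600),interpolation=cv2.INTER_CUBIC))
sat=(p[...,0]-p[...,2])/(p.max(-1)+1)
def cast(u,v,h):
    r=np.stack([(u-K[0,2])/K[0,0],(v-K[1,2])/K[1,1],1+0*u],1)@M[:3,:3].T
    return (M[:3,3]+r*((h-M[2,3])/r[:,2])[:,None])[:,:2]
S=[];T=[]
for u in range(255,305):
    c=sat[:,u]; g=(c<.2)&(np.abs(W[:,u,0]-.665)<.05)&(W[:,u,2]>.03)
    v=np.nonzero(g[120:180])[0]+120
    if len(v)<3: continue
    # lowest grey row of the run -> seam
    run=np.split(v,np.nonzero(np.diff(v)>1)[0]+1);v=max(run,key=len)
    b,t=v[-1],v[0]
    cr=lambda i,j:i+(0.3-c[i])/(c[j]-c[i])*(j-i)
    br=p[b+2,u]
    if c[b+1]>.3 and br[0]<110: S.append((u,cr(b,b+1)))
    if c[t-1]>.3: T.append((u,cr(t,t-1)))
for n,A,h in(("seam",S,.054),("fence top rear",T,.068)):
    A=np.array(A,float);q=cast(A[:,0],A[:,1],h).astype(np.float32)
    L=cv2.fitLine(q,cv2.DIST_HUBER,0,.01,.01).ravel();r=(q-L[2:])@np.array([-L[1],L[0]])
    print(n,len(q),np.round(L,4),"x-axis yaw",np.degrees(np.arctan(-L[0]/L[1])),"rms mm",1000*r.std())
```

```text
seam 17 [ 0.2062 -0.9785  0.6674  0.2227] x-axis yaw 11.898515 rms mm 0.5148225
fence top rear 6 [ 0.2035 -0.9791  0.6788  0.2102] x-axis yaw 11.740211 rms mm 0.67296994[ WARN:0@2.354] global loadsave.cpp:1063 imwrite_ Unsupported depth image for selected encoder is fallbacked to CV_8U.
```

View pics/s5.png

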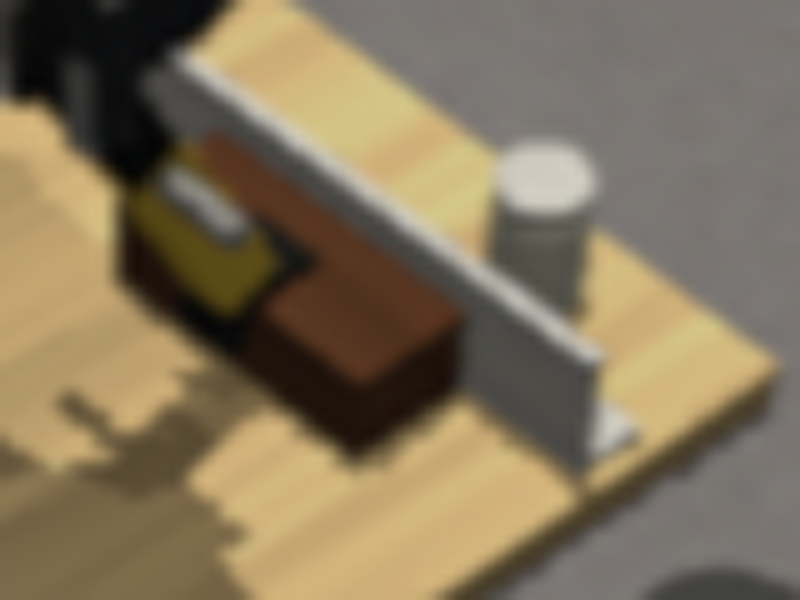

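The close crop shows the blank's long face tight against the fence along its whole visible seam (200,135 to 460,315). The seam and the fence top agree to 0.2°, and the notch sits on the near edge. I'll hold for a moment and hand in if it stays steady.

>>> {"name": "apply_moves", "arguments": {
  "rows": [
    [1,0,0,0.1,0],
    [1,0,0,0.1,0],
    [1,0,0,0.1,0],
    [1,0,0,0.1,0],
    [1,0,0,0.1,0],
    [1,0,0,0.1,0],
    [1,0,0,0.1,0],
    [1,0,0,0.1,0]
  ]
}}

```text
clock: 15.4
position: [0.5599, 0.1985, 0.1546]
tool_rot: [[-0.982, -0.185, -0.022], [-0.185, 0.983, 0.001], [0.022, 0.005, -1.0]]
wrist_force: [-29.5, -0.1, 31.2]
finger_gap: 0.0201
grasp_force: 100.9
```

```bash
python3 -c "
from h import *
go();see(None);s=get_state();F=np.array(s['wrist_force']);print(F)
if F[0]<-12 and F[2]>12 and s['grasp_force']>50: print(close_job())"
```

```text
t 15.4 p [0.5599 0.1985 0.1546] yaw 100.67 q [  9.6  10.7 104.7   0.3  65.8 -91.2] F [-29.5   -0.12  31.17] gap 0.0201 grip 100.9
blank n 288 med [0.649 0.191 0.054] [0.642  0.2156] [array([0.048, 0.109]), np.float64(11.215)]
[-28.77345655  -1.20166503  31.72917277]
the job is handed in; nothing more can be done
None
```

I handed the job in at about 15 s, still gripping the stick and pressing the blank against the fence (about 29 N into the fence, 31 N down); in the camera view the blank is flush to about 0.2°, but the judge's verdict wasn't shown.

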